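# Clamp up a glued travel mirror and hold it

## Task

The pink travel mirror lying face down between the jaws of the bar clamp has just been glued along its frame. First swing the white prop leg on its back up and out until it clicks into its end stop, so that it cannot be glued shut, and let it stand there by itself; then pump the clamp's trigger, letting it spring right back between strokes, until both rubber pads press squarely and snugly on the frame, but do not go on pumping and crush the plastic. Finish while still holding the trigger squeezed, with clamp and mirror lying flat on the shelf, and leave the other things on the shelf where they are.

Things in the scene. Friction and masses are not known exactly. Their poses are not given: they have to be found in the camera images.
- clamp: Bar clamp (0.55 kg) lying loose, flat on the shelf, 26 mm high: navy jaws, dark toothed bar, orange handle. Origin: bar's centre line at shelf height. z up, y along the bar, jaws reach 90 mm to +x, handle and trigger to -x. Housing: x -15..15, y 62..114, carries the near jaw (its pad looks to -y). Handle: x -98..-12, y 88..112. Bar end sticks out to y 186 + jaw travel. Red button: not needed.
- handle_back (a point): Point on the handle's rear (+y) face, at x -52, y 112, z 13 mm in the clamp's frame: one finger goes behind it, the other in front of trigger_front, from above. Both faces are free down to the shelf.
- trigger_front (a point): Point on the front (-y) face of the black trigger: about x -45, y 58, z 13 mm in the clamp's frame when released, 19 mm farther to +y when squeezed. Trigger and handle together are 54 mm wide (along y) released, 35 mm squeezed. The trigger is a lever 10 mm thick, 22 mm high, reaching to x -75.
- trigger (a joint): Trigger angle: 0 released, 0.36 rad fully squeezed on its stop. A spring (2.5 to 3.5 N at trigger_front) returns it. Each full squeeze after a full release (below 0.02) draws the far jaw about 4.2 mm nearer (the first one 1 to 6 mm); a ratchet keeps the gain, with about 1 mm of slack. Once the pads press it gets stiffer, 0.35 N per N of pad force; 20 N of grip is ample.
- jaw (a joint): Travel (m) of bar and far jaw towards the near jaw; starts between 0 and 0.012. The pads, unsqueezed, are 136 mm apart minus this travel; the frame is 110 mm wide, so both touch at about 26 mm of travel. From there each further mm adds 3.3 N on both pads. 27.5 to 33 mm is a good grip; above 30 N (about 35 mm) the frame is crushed.
- near_pad: Black rubber pad on the near jaw (on the housing), 34 x 8 x 22 mm, can be squeezed in 7 mm. Origin: centre of its back at the jaw; its face is 8 mm from there in the clamp's -y.
- far_pad: Black rubber pad on the far, moving jaw, same size. Origin: centre of its back; its face is 8 mm from there in the clamp's +y.
- mirror: Folding travel mirror lying loose, face down between the jaws: pink plastic frame 120 mm (x) x 110 mm (y) x 14 mm thick, 0.2 to 0.4 kg, amber glue line along its back. Origin: centre of its underside, on the shelf; z up, x points away from the clamp's bar, about along the clamp's x.
- leg_hinge (a point): Middle of the leg's hinge axis, 22 mm above the mirror's underside over its centre; the axis is the mirror's y. The leg swings in the mirror's x-z plane.
- leg_bar (a point): Middle of the round crossbar (8 mm thick, 53 mm long, along the mirror's y) of the U-shaped white prop leg, 69 mm from the hinge. Folded, the leg points to the mirror's +x, its bar 9 mm outside the frame's edge and 22 mm above the shelf. Its side arms (7 mm thick) are 53 mm apart. Pinch the bar at its middle from above, fingers closing along the mirror's x.
- leg (a joint): Leg angle: 0 folded flat, 1.25 rad end stop. Starts between 0 and 0.25; stays where it is left below 0.7. A click bump between 0.8 and 1.05 rad must be overcome (up to 1 N at the crossbar); past 1.11 the leg snaps home (1.2 to 1.25) and stays. The loose mirror may slide some mm along while you pull.
- tray: Clear acrylic lens tray, 110 x 160 x 28 mm, with a steel hair clip in it; leave alone. Origin: centre of the underside.
- cup: Empty white ceramic cup, 76 mm wide, 85 mm high; leave alone. Origin: centre of the underside.
- pump_bottle: Amber push-top pump bottle, 60 mm wide, 170 mm high; leave alone. Origin: centre of the underside.
- lens_case: Pink twist-cap lens case, 35 x 77 x 20 mm; leave alone. Origin: centre of the underside.
Mind the look-alikes: they are no part of the job. There is more than one size of the mirror; the job needs the middle-sized.

How it is judged:
By the outcome, as a careful person would: the job done as asked, in the order asked, and still so for the second after the job is handed in, while the arm keeps its last pose, push and grip.
It also fails if it takes over 59 s, if anything falls off the work surface, if the arm or the gripper's body presses on something with over 40 N, if the wrist force passes 120 N, or if a joint passes its speed limit or range.

## Robot

A 6-joint arm with a two-finger parallel gripper is mounted at the origin on the work surface. World frame = base frame: x ahead of the robot, y to its left, z up, the work surface at z = 0. Lengths are in m, angles in rad, forces in N, time in s.
With the tool pointing down it reaches from about 0.25 to 0.775 m from the base axis. Payload 4 kg.
Tool frame: the origin (TCP) lies on the centre line of the jaws, within the pads' length; the fingertips stand 17 mm ahead of it and the grasp point (between the pads) lies 2 mm behind it; z points along the fingers, y is the line along which they close (so a half turn about z gives the same grasp; the last joint's range is limited). The gripper opens to 94 mm and grips with 3 to 60 N. Pads are 16 mm wide; open, the fingers measure 119 mm over their backs; the gripper's body (75 mm by 177 mm) begins 78 mm behind the grasp point.
Start: joints at [-1.306, 0.087, 1.371, -0, 1.684, -0.103], TCP at [0.198, -0.513, 0.223] pointing down, gripper open.
Joint ranges: [-3.1, 3.1], [-0.76, 2.03], [0.27, 2.55], [-1.08, 4.22], [0.17, 2.65], [-2.57, 2.57]. Speed limits (rad/s): [2.79, 2.79, 3.14, 3.14, 3.14, 3.14].

## Interface

Orientations are given as [roll, pitch, yaw] about the fixed x, y, z axes, in that order (R = Rz(yaw) Ry(pitch) Rx(roll)).
In Python, from station import * gives the robot as it stands.
- The arm moves only by the tool apply_moves, never from a script. Its arguments are lists of equal length, an entry for each row: "offset": the shift along the tool's x, y, z in mm, a list of three; "yaw": the turn about the tool's z in rad; "fingers": the closure, from 0 (fully open) to 1 (shut). A call has exactly 8 rows; each row shifts and turns the commanded pose from where the row before left it, along the tool's axes as they then stand; what a row does not reach is not made up. A row lasts 1/8 s, in which the tool goes at most 62.5 mm and 10.7 degrees, less where a joint would pass 70% of its speed; a pose out of reach is approached as far as the arm can. A call with a gripper value outside its range is refused whole. The fingers move at their own pace and stop on an object; "newtons" is the grip in N (left out, the last holds). Time passes only in rows, so rows that do not move let the fingers close, or fill a call up. It gives the time, the measured TCP pose, the force, the opening and the grip force at its end, in the units of the state.
- get_state(): the state, without advancing time (a new reading comes with each control period).
- grab_frame(name): name is "scene" or "top" or "wrist"; returns a dict with "color" (480x640x3 uint8, blue, green, red), "K" (3x3 intrinsics, pixels), "pose" (4x4, takes a point from camera to world coordinates); the wrist camera has in their place "mount" (4x4, takes a point from camera to tool coordinates, whose origin is the TCP and whose axes are the flange's). Camera axes: x right, y up, looking along -z (the intrinsics and any distortion apply to the point x, -y, -z); pixel columns grow to the right and rows downward; lengths in m; the calibration is good to about 2 mm. A picture is of the moment at which its call begins: read the wrist's pose just before it. There is no depth.
- hand_in(): hands the job in; it is judged then, once.
The state is a dict: "clock": time; "qpos": joint angles; "dq": joint speeds; "joint_torque": joint torques, N m; "tcp_pos": TCP position; "orientation": TCP orientation; "force": force on the tool from outside, world axes, zero at the start; "wrist_torque": the same for the moment, N m; "opening": finger opening in m; "grasp_force": force on a finger pad.
Only numpy, scipy, OpenCV 4.12 (cv2) and the standard library are available. Lean on these libraries where they do the work, as an engineer would, in place of code of your own. Each camera call takes 0.05 s, during which the arm holds its last target. There are 200 camera calls.

## Working session

There is one attempt and no reset: what is moved stays moved. The work goes in short steps, Python scripts to look and compute and a tool call to move; the robot and the scene stay as the last step left them, time stands still between calls to the robot, and variables do not carry over. Pictures are saved under pics/ and viewed, at most 10 in all, crops included, and the job is handed in when it is done.

Besides the shell and the picture viewer there is one more tool, called after "Request:" in YAML: its name, and indented under it one key for each argument. apply_moves: Moves the arm, as the interface text tells. Its arguments: {"type":"object","properties":{"offset":{"type":"array","items":{"type":"array","items":{"type":"number"}}},"yaw":{"type":"array","items":{"type":"number"}},"fingers":{"type":"array","items":{"type":"number"}},"newtons":{"type":"number"}},"required":["offset","yaw","fingers"]}

```bash
ls; mkdir -p pics; python3 - <<'E'
from station import *
import cv2,numpy as np
np.set_printoptions(precision=4,suppress=True)
s=get_state();print(s)
for n in("top","scene"):
    f=grab_frame(n);cv2.imwrite(f"pics/{n}0.png",f["color"]);print(n,f["K"],f["pose"],[k for k in f])
E
```

```text
pics
{'clock': 0.0, 'qpos': array([-1.3061,  0.088 ,  1.3723, -0.    ,  1.6836, -0.1031]), 'dq': array([-0.0004, -0.0006,  0.0021, -0.0016,  0.002 , -0.0008]), 'joint_torque': array([ -0.0029, -34.0189, -30.2432,   0.0716,   0.033 ,  -0.0002]), 'tcp_pos': array([ 0.1976, -0.5127,  0.2213]), 'orientation': array([-3.1394, -0.0002,  0.3678]), 'force': array([-0.0351,  0.7019, -0.6455]), 'wrist_torque': array([0.0154, 0.0355, 0.0083]), 'grasp_force': 0.0, 'opening': 0.0939669258204484}
top [[594.507    0.     325.9107]
 [  0.     594.507  242.9781]
 [  0.       0.       1.    ]] [[ 0.027   0.9985 -0.0476  0.3811]
 [-0.9996  0.0267 -0.0064  0.0092]
 [-0.0051  0.0478  0.9988  1.3988]
 [ 0.      0.      0.      1.    ]] ['color', 'K', 'pose']
scene [[624.7973   0.     309.3538]
 [  0.     624.7973 239.8363]
 [  0.       0.       1.    ]] [[ 0.0623 -0.6619  0.747   1.5094]
 [ 0.9981  0.0421 -0.0459 -0.0726]
 [-0.0011  0.7484  0.6633  1.0102]
 [ 0.      0.      0.      1.    ]] ['color', 'K', 'pose']
```

View pics/top0.png

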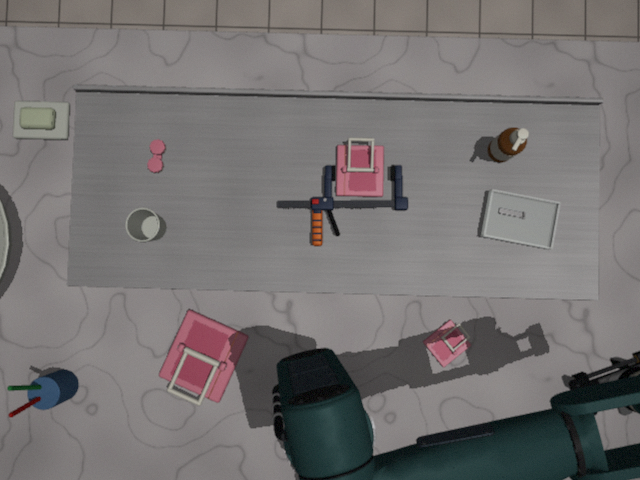

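View pics/scene0.png

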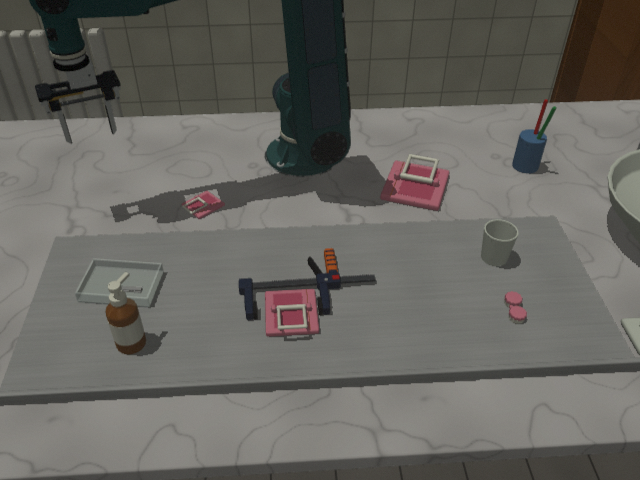

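Top view: clamp bar at row ~204 (cols 277-405), mirror centred at ~(360,170), leg bar ~(361,140), handle at (316,230). Enlarging for exact positions.

```bash
python3 - <<'E'
import cv2
a=cv2.imread("pics/top0.png")[125:255,265:425];b=cv2.imread("pics/scene0.png")[235:350,225:385]
cv2.imwrite("pics/topc.png",cv2.resize(a,None,fx=4.5,fy=4.5,interpolation=cv2.INTER_CUBIC))
cv2.imwrite("pics/scenec.png",cv2.resize(b,None,fx=5,fy=5,interpolation=cv2.INTER_CUBIC))
E
```

```text
(no output)
```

View pics/topc.png

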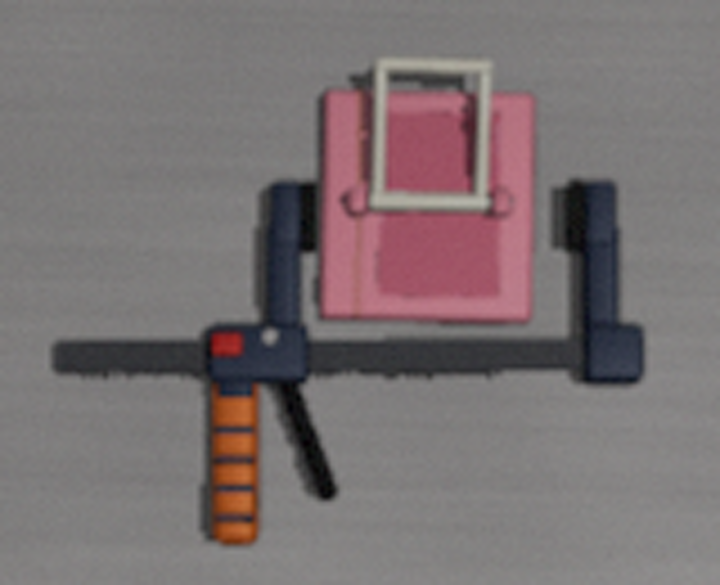

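View pics/scenec.png

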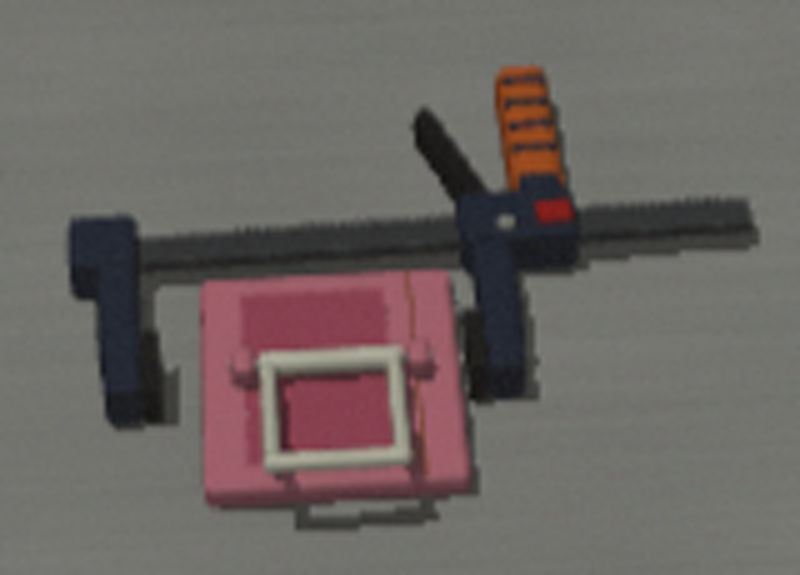

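```bash
cat > h.py <<'E'
from station import *
import cv2,numpy as np
np.set_printoptions(precision=4,suppress=True)
C={"top":(np.array([[594.507,0,325.9107],[0,594.507,242.9781],[0,0,1]]),np.array([[.027,.9985,-.0476,.3811],[-.9996,.0267,-.0064,.0092],[-.0051,.0478,.9988,1.3988]])),
"scene":(np.array([[624.7973,0,309.3538],[0,624.7973,239.8363],[0,0,1]]),np.array([[.0623,-.6619,.747,1.5094],[.9981,.0421,-.0459,-.0726],[-.0011,.7484,.6633,1.0102]]))}
def ray(K,P,p):
    d=np.linalg.inv(K)@[p[0],p[1],1]; d=P[:3,:3]@(d*[1,-1,-1]); return P[:3,3],d/np.linalg.norm(d)
def tri(a,b):
    (o1,d1),(o2,d2)=a,b
    t=np.linalg.lstsq(np.c_[d1,-d2],o2-o1,rcond=None)[0]
    p,q=o1+t[0]*d1,o2+t[1]*d2; return (p+q)/2,np.linalg.norm(p-q)
def atz(r,z): o,d=r; return o+d*(z-o[2])/d[2]
tc=lambda u,v:ray(*C["top"],(265+(u+.5)/4.5-.5,125+(v+.5)/4.5-.5))
sc=lambda u,v:ray(*C["scene"],(225+(u+.5)/5-.5,235+(v+.5)/5-.5))
E
python3 - <<'E'
from h import *
for n,a,b in [("legbar",(434,67),(337,463)),("legbase",(434,202),(333,360)),("m-x+y",(322,318),(452,272)),("m-x-y",(532,318),(203,283)),("m+x+y",(326,92),(468,477)),("m+x-y",(534,97),(207,492)),("red",(227,344),(554,210)),("rivet",(269,335),(505,221)),("handleend",(235,540),(521,69)),("barend",(55,356),(752,214)),("trigtip",(328,496),(424,113))]:
    print(n,*tri(tc(*a),sc(*b)))
E
```

```text
legbar [ 0.6855 -0.0568  0.046 ] 0.0007698684947619629
legbase [ 0.6184 -0.0575  0.0337] 0.0023845692236101846
m-x+y [ 0.5586 -0.0024  0.0213] 0.0009150591465163734
m-x-y [ 0.561  -0.111   0.0241] 0.00034820435968098613
m+x+y [ 0.6763 -0.0027  0.0224] 0.0016763399066697287
m+x-y [ 0.6767 -0.1101  0.0215] 0.0005586424119952066
red [0.5415 0.0448 0.0396] 0.0013692476184289657
rivet [0.5467 0.0231 0.0394] 0.0020770576611546694
handleend [0.4418 0.0385 0.0331] 0.0005161506810287735
barend [0.5347 0.134  0.0247] 0.000785626297892391
trigtip [ 0.4658 -0.0083  0.0304] 0.00018946765897982348
```

Scene crop agrees with top view (residuals ~1–2 mm): shelf top at z≈0.010, leg bar at (0.6855, −0.057, 0.046), leg ~0.2 rad, mirror yaw ≈0.01. Going above the leg bar.

Request:
apply_moves:
  offset:
    - [50,-20,0]
    - [50,-20,0]
    - [50,-20,0]
    - [50,-20,0]
    - [50,-20,0]
    - [50,-20,0]
    - [50,-20,0]
    - [50,-20,0]
  yaw: [0,0,0,0,0,0,0,0]
  fingers: [0,0,0,0,0.3,0.5,0.5,0.5]
  newtons: 15

```text
clock: 1.1
tcp_pos: [0.5144, -0.2186, 0.2219]
orientation: [-3.141, 0.001, 0.368]
force: [-0.3, -0.6, -0.2]
opening: 0.0576
grasp_force: 0.0
```

Request:
apply_moves:
  offset:
    - [55,-22.5,0]
    - [55,-22.5,0]
    - [55,-22.5,0]
    - [54,-22.5,0]
    - [0,0,25]
    - [0,0,25]
    - [0,0,25]
    - [0,0,25]
  yaw: [0,0,0,0,-0.17,-0.17,-0.17,-0.17]
  fingers: [0.5,0.5,0.5,0.5,0.5,0.5,0.5,0.5]

```text
clock: 2.1
tcp_pos: [0.6851, -0.0572, 0.1207]
orientation: [-3.14, 0.001, 1.054]
force: [-0.3, -1.1, 0.6]
opening: 0.0471
grasp_force: 0.0
```

Request:
apply_moves:
  offset:
    - [0,0,0]
    - [0,0,0]
    - [0,0,0]
    - [0,0,0]
    - [0,0,0]
    - [0,0,0]
    - [0,0,0]
    - [0,0,0]
  yaw: [-0.17,-0.17,-0.17,-0.02,0,0,0,0]
  fingers: [0.5,0.5,0.5,0.5,0.5,0.5,0.5,0.5]

```text
clock: 3.1
tcp_pos: [0.6855, -0.0574, 0.1225]
orientation: [3.142, 0.0, 1.577]
force: [-0.6, -1.1, 0.8]
opening: 0.047
grasp_force: 0.0
```

```bash
python3 - <<'E'
from h import *
s=get_state();print(s["clock"],s["tcp_pos"],s["orientation"],s["opening"],s["force"])
f=grab_frame("wrist");print(f["K"],f["mount"],f.keys());cv2.imwrite("pics/w1.png",f["color"])
E
```

```text
3.1 [ 0.6855 -0.0574  0.1225] [3.1416 0.0001 1.5774] 0.04696381938407989 [-0.6439 -1.111   0.7616]
[[358.0325   0.     322.7052]
 [  0.     358.0325 233.2512]
 [  0.       0.       1.    ]] [[-0.0011  0.9667  0.2558  0.074 ]
 [ 1.      0.0011  0.      0.0005]
 [-0.0002  0.2558 -0.9667 -0.1627]
 [ 0.      0.      0.      1.    ]] dict_keys(['color', 'K', 'mount'])
```

View pics/w1.png

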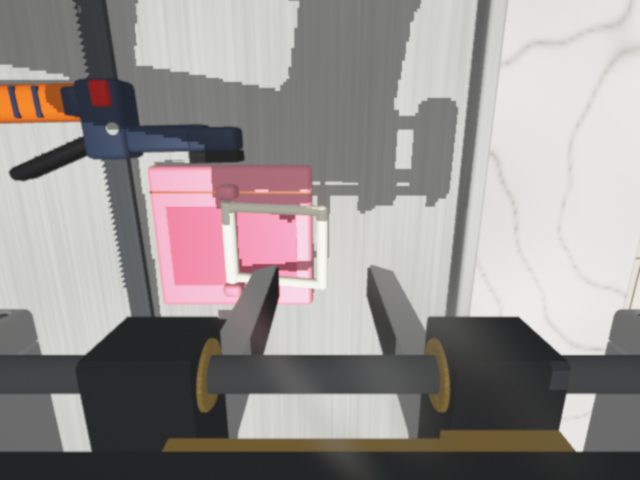

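```bash
cat >> h.py <<'E'
from scipy.spatial.transform import Rotation as Ro
def wcam(s,f):
    T=np.eye(4);T[:3,:3]=Ro.from_euler("xyz",s["orientation"]).as_matrix();T[:3,3]=s["tcp_pos"]
    return f["K"],T@f["mount"]
E
python3 - <<'E'
from h import *
s=get_state();f=grab_frame("wrist");c=wcam(s,f)
for n,p,z in [("legbar +y",(322,213),.046),("legbar -y",(322,285),.046),("m-x+y",(150,167),.024),("m+x+y",(312,167),.024),("m+x-y",(313,304),.024),("m-x-y",(164,304),.024),("hinge+y",(228,192),.034),("hinge-y",(233,291),.034),("red",(99,93),.0395),("rivet",(112,129),.0395),("trigtip",(20,172),.03),("barw",(125,225),.03),("bare",(90,20),.03)]: print(n,atz(ray(*c,p),z))
E
```

```text
legbar +y [ 0.6853 -0.0324  0.046 ]
legbar -y [ 0.6856 -0.0851  0.046 ]
m-x+y [ 0.5614 -0.0039  0.024 ]
m+x+y [ 0.6779 -0.0032  0.024 ]
m+x-y [ 0.6785 -0.1108  0.024 ]
m-x-y [ 0.5599 -0.1115  0.024 ]
hinge+y [ 0.619  -0.0202  0.034 ]
hinge-y [ 0.6181 -0.0955  0.034 ]
red [0.5415 0.0441 0.0395]
rivet [0.5466 0.0219 0.0395]
trigtip [ 0.4722 -0.0074  0.03  ]
barw [ 0.541  -0.0455  0.03  ]
bare [0.5369 0.0887 0.03  ]
```

The wrist view agrees: leg bar mid at (0.6855, −0.058). Descend and pinch.

Request:
apply_moves:
  offset:
    - [0,0,25]
    - [0,0,25]
    - [0,0,15]
    - [-1,0,8]
    - [0,0,0]
    - [0,0,0]
    - [0,0,0]
    - [0,0,0]
  yaw: [0,0,0,0,0,0,0,0]
  fingers: [0.6,0.6,0.6,0.6,0.6,1,1,1]
  newtons: 12

```text
clock: 4.2
tcp_pos: [0.6858, -0.0584, 0.0502]
orientation: [3.14, 0.0, 1.578]
force: [0.3, 0.0, 0.6]
opening: 0.0113
grasp_force: 0.0
```

Request:
apply_moves:
  offset:
    - [0,0,0]
    - [0,0,0]
    - [0,0,0]
    - [0,0,0]
    - [0,0,0]
    - [0,0,0]
    - [0,0,0]
    - [0,0,0]
  yaw: [0,0,0,0,0,0,0,0]
  fingers: [1,1,1,1,1,1,1,1]

```text
clock: 5.2
tcp_pos: [0.6857, -0.0584, 0.0496]
orientation: [3.141, 0.0, 1.578]
force: [1.0, -0.9, -0.3]
opening: 0.0075
grasp_force: 12.0
```

Request:
apply_moves:
  offset:
    - [0,-1.3,-5]
    - [0,-1.6,-4.9]
    - [0,-2.1,-4.8]
    - [0,-2.3,-4.6]
    - [0,-2.7,-4.4]
    - [0,-3,-4.2]
    - [0,-3.3,-4]
    - [0,-3.6,-3.7]
  yaw: [0,0,0,0,0,0,0,0]
  fingers: [1,1,1,1,1,1,1,1]

```text
clock: 6.2
tcp_pos: [0.6656, -0.0586, 0.0857]
orientation: [3.141, 0.0, 1.578]
force: [2.0, 0.9, -0.6]
opening: 0.0072
grasp_force: 12.0
```

Request:
apply_moves:
  offset:
    - [0,-3.9,-3.4]
    - [0,-4.1,-3.1]
    - [0,-4.4,-2.8]
    - [0,-4.5,-2.5]
    - [0,-4.4,-2]
    - [0,-3.2,-1.2]
    - [0,0,0]
    - [0,0,0]
  yaw: [0,0,0,0,0,0,0,0]
  fingers: [1,1,1,1,1,1,1,1]

```text
clock: 7.2
tcp_pos: [0.6416, -0.0587, 0.1009]
orientation: [3.14, 0.0, 1.578]
force: [0.7, 0.3, 3.2]
opening: 0.0072
grasp_force: 12.0
```

```bash
python3 - <<'E'
from h import *
s=get_state();print(s["clock"],s["tcp_pos"],s["orientation"],s["opening"],s["force"])
f=grab_frame("wrist");cv2.imwrite("pics/w2.png",f["color"])
E
```

```text
7.2 [ 0.6416 -0.0587  0.1009] [3.14   0.0002 1.5778] 0.0072422475729297065 [0.6671 0.2964 3.1543]
```

View pics/w2.png

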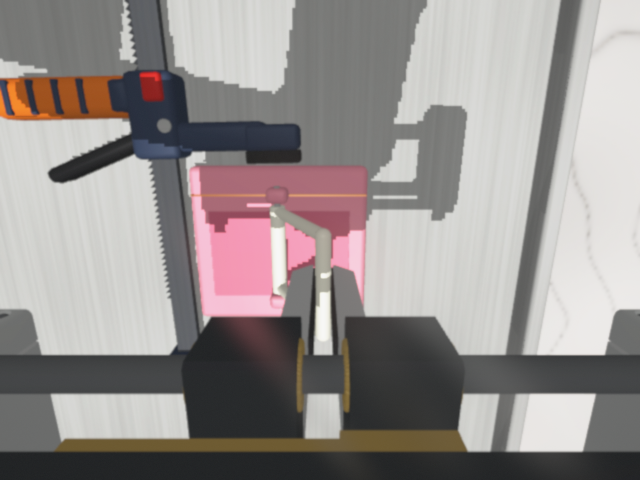

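The leg is pinched near-upright; mirror corners at (191,167),(366,167). Check whether the mirror slid, then release.

```bash
python3 - <<'E'
from h import *
s=get_state();f=grab_frame("wrist");c=wcam(s,f)
for n,p,z in [("m-x+y",(191,167),.024),("m+x+y",(366,167),.024),("hinge+y",(277,195),.034),("hinge-y",(277,300),.034),("legcorner",(323,234),.097),("red",(151,86),.0395),("rivet",(164,126),.0395),("trigtip",(57,176),.03)]: print(n,atz(ray(*c,p),z))
E
```

```text
m-x+y [ 0.5551 -0.0034  0.024 ]
m+x+y [ 0.6705 -0.0028  0.024 ]
hinge+y [ 0.6125 -0.0201  0.034 ]
hinge-y [ 0.6105 -0.0938  0.034 ]
legcorner [ 0.642  -0.0292  0.097 ]
red [0.5414 0.0442 0.0395]
rivet [0.5466 0.0219 0.0395]
trigtip [ 0.4702 -0.0092  0.03  ]
```

Request:
apply_moves:
  offset:
    - [0,0,0]
    - [0,0,0]
    - [0,0,0]
    - [0,0,0]
    - [0,0,-30]
    - [0,0,-40]
    - [0,0,-40]
    - [0,0,0]
  yaw: [0,0,0,0,0,0,0,0]
  fingers: [0.6,0.6,0.6,0.6,0.6,0.6,0.6,0.6]

```text
clock: 8.3
tcp_pos: [0.643, -0.059, 0.2151]
orientation: [3.133, 0.002, 1.578]
force: [-0.5, 0.2, -0.4]
opening: 0.0378
grasp_force: 0.0
```

```bash
python3 - <<'E'
from h import *
s=get_state();print(s["clock"],s["tcp_pos"],s["orientation"],s["opening"],s["force"])
f=grab_frame("wrist");a=f["color"];g=grab_frame("top")["color"][125:255,265:425]
g=cv2.resize(g,(394,320),interpolation=cv2.INTER_CUBIC); a2=cv2.resize(a,(427,320))
h=grab_frame("scene")["color"][235:350,225:385]; h=cv2.resize(h,(384,276),interpolation=cv2.INTER_CUBIC)
im=np.zeros((600,800,3),np.uint8); im[:320,:394]=g; im[324:,:384]=h;im[:320,396:796]=a2[:,:400];cv2.imwrite("pics/m3.png",im);cv2.imwrite("pics/w3.png",a)
E
```

```text
8.3 [ 0.643  -0.059   0.2151] [3.1327 0.0018 1.5778] 0.03783918857168026 [-0.4653  0.152  -0.3825]
```

View pics/m3.png

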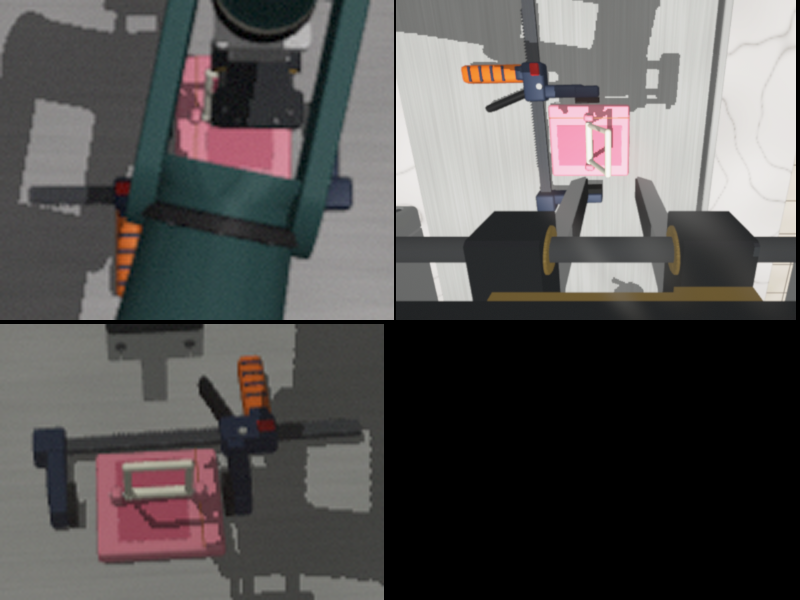

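The leg stands alone after release, but the mirror slid ~7 mm to −x, so I measure the leg angle closely.

```bash
python3 - <<'E'
import cv2
a=cv2.imread("pics/w3.png")[80:310,100:390]
cv2.imwrite("pics/w3c.png",cv2.resize(a,None,fx=2.6,fy=2.6,interpolation=cv2.INTER_CUBIC))
E
```

```text
(no output)
```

View pics/w3c.png

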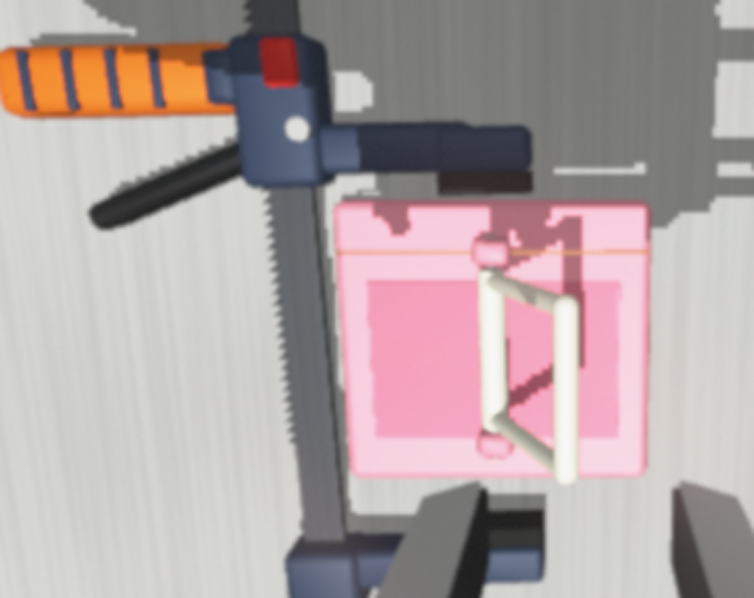

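```bash
python3 - <<'E'
from h import *
f=grab_frame("wrist")
s=dict(tcp_pos=np.array([.643,-.059,.2151]),orientation=[3.1327,.0018,1.5778])
c=wcam(s,f)
P=lambda u,v,z:atz(ray(*c,(100+(u+.5)/2.6-.5,80+(v+.5)/2.6-.5)),z)
for n,p,z in [("m-x+y",(336,203),.024),("m+x+y",(648,203),.024),("m+x-y",(646,474),.024),("m-x-y",(352,474),.024),("red",(280,62),.0395),("rivet",(297,128),.0395),("trigtip",(102,215),.03)]: print(n,P(*p,z))
h=(P(490,250,.033)+P(495,442,.033))/2;print("hinge",h)
for z in (.09,.0975,.103): 
  m=(P(566,305,z)+P(566,472,z))/2
  print(z,m,np.hypot(m[0]-h[0],z-.032),np.arctan2(z-.032,m[0]-h[0]), P(566,305,z)[1]-P(566,472,z)[1])
s=get_state();print(s["tcp_pos"],s["orientation"])
E
```

```text
m-x+y [ 0.5543 -0.0038  0.024 ]
m+x+y [ 0.6702 -0.0032  0.024 ]
m+x-y [ 0.6721 -0.11    0.024 ]
m-x-y [ 0.5541 -0.1103  0.024 ]
red [0.5419 0.0441 0.0395]
rivet [0.5461 0.0225 0.0395]
trigtip [ 0.4702 -0.0083  0.03  ]
hinge [ 0.6121 -0.0569  0.033 ]
0.09 [ 0.6401 -0.0585  0.09  ] 0.06440874617962386 1.120915244408473 0.05495444693311437
0.0975 [ 0.6402 -0.0566  0.0975] 0.07125100488358316 1.1662607267795406 0.05352157513508875
0.103 [ 0.6402 -0.0552  0.103 ] 0.07634724147882721 1.1943082841843027 0.052470802483203294
[ 0.6401 -0.0586  0.2076] [-3.1376 -0.0006  1.5777]
```

Angle estimates ~1.16 rad: probably caught, but not clearly home. I'll nudge the bar gently towards the stop with closed fingers.

Request:
apply_moves:
  offset:
    - [0,29,0]
    - [0,0,0]
    - [0,0,0]
    - [0,0,30]
    - [0,0,40]
    - [0,0,30]
    - [0,0,0]
    - [0,0,0]
  yaw: [0,0,0,0,0,0,0,0]
  fingers: [1,1,1,1,1,1,1,1]

```text
clock: 9.5
tcp_pos: [0.6704, -0.0586, 0.1118]
orientation: [3.14, 0.0, 1.578]
force: [0.9, -0.2, -0.5]
opening: 0.0007
grasp_force: 0.0
```

Request:
apply_moves:
  offset:
    - [0,-4,0]
    - [0,-3,0]
    - [0,-3,0]
    - [0,-2,0]
    - [0,-2,0]
    - [0,-2,0]
    - [0,0,0]
    - [0,0,0]
  yaw: [0,0,0,0,0,0,0,0]
  fingers: [1,1,1,1,1,1,1,1]

```text
clock: 10.5
tcp_pos: [0.6541, -0.0586, 0.11]
orientation: [3.142, 0.0, 1.578]
force: [-0.2, -0.3, 0.6]
opening: 0.0007
grasp_force: 0.0
```

```bash
python3 - <<'E'
from h import *
s=get_state();print(s["tcp_pos"],s["force"],s["opening"])
f=grab_frame("wrist");cv2.imwrite("pics/w4.png",f["color"]);c=wcam(s,f)
a=f["color"];hsv=cv2.cvtColor(a,cv2.COLOR_BGR2HSV)
m=((hsv[...,0]>160)&(hsv[...,1]>60)).astype(np.uint8)
n,l,st,ce=cv2.connectedComponentsWithStats(m);print(st[np.argsort(-st[:,4])[:3]])
E
```

```text
[ 0.6541 -0.0586  0.11  ] [-0.1575 -0.2502  0.5671] 0.000695510370166488
[[     0      0    640    480 290988]
 [   177    165    171    145  13402]
 [   269    222     20     81   1115]]
```

Request:
apply_moves:
  offset:
    - [0,0,4]
    - [0,-1,0]
    - [0,-1,0]
    - [0,-1,0]
    - [0,0,0]
    - [0,0,0]
    - [0,0,0]
    - [0,0,0]
  yaw: [0,0,0,0,0,0,0,0]
  fingers: [1,1,1,1,1,1,1,1]

```text
clock: 11.55
tcp_pos: [0.6519, -0.0587, 0.1071]
orientation: [3.139, 0.0, 1.578]
force: [1.9, 0.9, 5.4]
opening: 0.0006
grasp_force: 2.6
```

```bash
python3 - <<'E'
from h import *
s=get_state();print(s["tcp_pos"],s["orientation"],s["force"],s["opening"])
f=grab_frame("wrist");cv2.imwrite("pics/w5.png",f["color"])
h=grab_frame("scene")["color"][235:350,225:385]
im=np.zeros((600,800,3),np.uint8)
im[:,:440]=cv2.resize(f["color"][150:350,200:360],None,fx=3,fy=3,interpolation=cv2.INTER_CUBIC)[:,:440]
im[:259,440:]=cv2.resize(h,(360,259),interpolation=cv2.INTER_CUBIC)
cv2.imwrite("pics/m5.png",im)
E
```

```text
[ 0.6519 -0.0587  0.1071] [3.1391 0.0004 1.5778] [1.8693 0.8619 5.365 ] 0.0006371588706418753
```

View pics/m5.png

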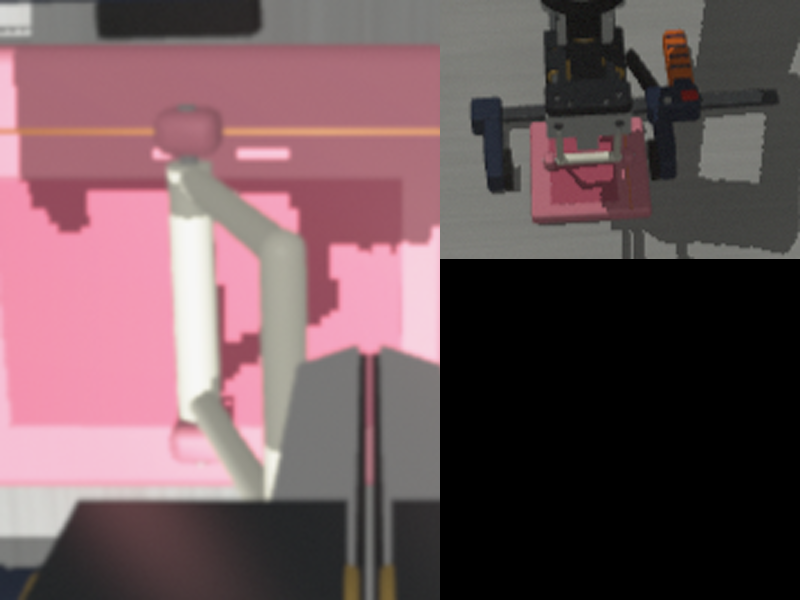

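```bash
python3 - <<'E'
from h import *
s=get_state();f=grab_frame("wrist");c=wcam(s,f);print(s["tcp_pos"],s["force"])
P=lambda u,v,z:atz(ray(*c,(200+(u+.5)/3-.5,150+(v+.5)/3-.5)),z)
h=(P(187,131,.033)+P(197,440,.033))/2;print(h)
for z in(.095,.0975): m=P(284,270,z);print(m,np.arctan2(z-.032,m[0]-h[0]),np.hypot(z-.032,m[0]-h[0]))
for x in((177,0),):pass
a=cv2.cvtColor(f["color"],cv2.COLOR_BGR2HSV);m=((a[...,0]>160)&(a[...,1]>50)).astype(np.uint8)
xs=np.where(m[175]>0)[0];print(xs.min(),xs.max(),atz(ray(*c,(xs.min()-.5,175)),.024),atz(ray(*c,(xs.max()+.5,175)),.024))
E
```

```text
[ 0.6519 -0.0587  0.1071] [2.1327 0.3386 4.742 ]
[ 0.6117 -0.0573  0.033 ]
[ 0.6378 -0.0344  0.095 ] 1.1787709191220397 0.06817170112251013
[ 0.638  -0.0337  0.0975] 1.1897541401536145 0.07056079195933225
178 351 [ 0.5535 -0.0093  0.024 ] [ 0.6718 -0.0087  0.024 ]
```

Request:
apply_moves:
  offset:
    - [0,0,-1.5]
    - [0,-1,0]
    - [0,-1,0]
    - [0,-1,0]
    - [0,-1,0]
    - [0,0,0]
    - [0,0,0]
    - [0,0,0]
  yaw: [0,0,0,0,0,0,0,0]
  fingers: [1,1,1,1,1,1,1,1]

```text
clock: 12.7
tcp_pos: [0.6478, -0.0588, 0.1087]
orientation: [3.139, 0.0, 1.578]
force: [2.0, -0.4, 5.9]
opening: 0.0003
grasp_force: 2.9
```

```bash
cat > m.py <<'E'
from h import *
def mir():
    s=get_state();f=grab_frame("wrist");c=wcam(s,f);print(s["tcp_pos"],s["force"])
    a=cv2.cvtColor(f["color"],cv2.COLOR_BGR2HSV);m=((a[...,0]>160)&(a[...,1]>50)).astype(np.uint8)
    xs=np.where(m[175]>0)[0];e=[atz(ray(*c,(xs.min()-.5,175)),.024)[0],atz(ray(*c,(xs.max()+.5,175)),.024)[0]];print(xs.min(),xs.max(),e,np.mean(e))
    # leg bar: edges in row 240 (low saturation run right of hinge)
    r=f["color"][236:244].mean(0).astype(int);h=a[240,:,1]
    run=[i for i in range(270,340) if h[i]<50];print(run[0:1],run[-1:],[list(r[i]) for i in run[::4]])
    for u in (run[0]-.5,run[-1]+.5): print(atz(ray(*c,(u,240)),.0965)[0])
if __name__=="__main__": mir()
E
python3 m.py
```

```text
[ 0.6478 -0.0588  0.1087] [ 2.0001 -0.3539  5.9436]
185 356 [np.float64(0.5536271955652913), np.float64(0.671375287013391)] 0.6125012412893411
[270] [301] [[np.int64(246), np.int64(247), np.int64(247)], [np.int64(228), np.int64(237), np.int64(238)], [np.int64(150), np.int64(155), np.int64(179)], [np.int64(156), np.int64(169), np.int64(171)], [np.int64(158), np.int64(171), np.int64(172)], [np.int64(148), np.int64(161), np.int64(162)]]
0.6211577978631722
0.6373954725872819
```

Mirror unmoved, bar 20.9 mm from hinge → ~1.25 rad, leg on its stop. Back off, up, and locate the handle from the earlier crop.

Request:
apply_moves:
  offset:
    - [0,10,0]
    - [0,15,0]
    - [0,0,-50]
    - [0,0,-50]
    - [0,0,0]
    - [0,0,0]
    - [0,0,0]
    - [0,0,0]
  yaw: [0,0,0,0,0.18,0.18,0.18,0.18]
  fingers: [1,1,1,1,0,0,0,0]

```text
clock: 13.75
tcp_pos: [0.6712, -0.0583, 0.2051]
orientation: [-3.137, 0.003, 0.852]
force: [0.1, 1.1, 0.1]
opening: 0.0369
grasp_force: 0.0
```

```bash
python3 - <<'E'
from h import *
s=get_state();print(s["tcp_pos"],s["orientation"])
f=grab_frame("wrist")
c=wcam(dict(tcp_pos=np.array([.643,-.059,.2151]),orientation=[3.1327,.0018,1.5778]),f)
P=lambda u,v,z:atz(ray(*c,(100+(u+.5)/2.6-.5,80+(v+.5)/2.6-.5)),z)
for n,p,z in [("hand+y",(30,49),.033),("hand+y2",(200,44),.033),("hand-y",(30,117),.033),("hand-y2",(200,113),.033),("house+y",(280,38),.036),("house-y",(285,186),.036),("barL",(270,200),.03),("barL2",(298,480),.03),("barR",(323,200),.03),("barR2",(343,530),.03),("trig",(240,165),.033),("trig2",(105,228),.033),("trigtip",(90,215),.03),("handend",(2,82),.025),("nearjaw+y",(400,122),.036),("nearpadface",(485,193),.02),("farpadface",(515,512),.036)]: print(n,P(*p,z))
for n,p,z in [("hand+y",(212,470),.033),("hand-y",(258,470),.033),("trig",(290,420),.03),("trigtip-y",(338,490),.03),("barend",(53,357),.025)]: print("T",n,atz(tc(*p),z))
E
```

```text
[ 0.6712 -0.0583  0.2051] [-3.1373  0.0028  0.8518]
hand+y [0.454  0.0488 0.033 ]
hand+y2 [0.5128 0.0508 0.033 ]
hand-y [0.4507 0.0262 0.033 ]
hand-y2 [0.5106 0.0279 0.033 ]
house+y [0.5415 0.0526 0.036 ]
house-y [0.5395 0.0031 0.036 ]
barL [ 0.5319 -0.0022  0.03  ]
barL2 [ 0.5343 -0.1103  0.03  ]
barR [ 0.5511 -0.002   0.03  ]
barR2 [ 0.5507 -0.1314  0.03  ]
trig [0.5231 0.0102 0.033 ]
trig2 [ 0.4722 -0.0123  0.033 ]
trigtip [ 0.4659 -0.0079  0.03  ]
handend [0.4381 0.0384 0.025 ]
nearjaw+y [0.5814 0.0252 0.036 ]
nearpadface [0.6093 0.0003 0.02  ]
farpadface [ 0.62   -0.1212  0.036 ]
T hand+y [0.4774 0.0515 0.033 ]
T hand-y [0.478  0.0279 0.033 ]
T trig [0.5044 0.0123 0.03  ]
T trigtip-y [ 0.4691 -0.0133  0.03  ]
T barend [0.5342 0.1354 0.025 ]
```

Request:
apply_moves:
  offset:
    - [0,0,0]
    - [0,0,0]
    - [0,0,0]
    - [0,0,0]
    - [0,0,0]
    - [-50,-28,0]
    - [-50,-28,0]
    - [-50,-28,0]
  yaw: [0.165,0.165,0.165,0.165,0.165,0,0,0]
  fingers: [0,0,0,0,0,0,0,0]
  newtons: 25

```text
clock: 14.8
tcp_pos: [0.5172, 0.0213, 0.2058]
orientation: [-3.141, 0.004, 0.035]
force: [0.2, 0.3, 0.2]
opening: 0.0943
grasp_force: 0.0
```

Request:
apply_moves:
  offset:
    - [-25,0,0]
    - [0,0,30]
    - [0,0,30]
    - [0,0,0]
    - [0,0,0]
    - [0,0,0]
    - [0,0,0]
    - [0,0,0]
  yaw: [0,0,0,0,0,0,0,0]
  fingers: [0,0,0,0,0,0,0,0]

```text
clock: 15.8
tcp_pos: [0.4947, 0.0197, 0.1482]
orientation: [3.141, -0.001, 0.033]
force: [0.1, 0.4, -1.2]
opening: 0.0939
grasp_force: 0.0
```

```bash
python3 - <<'E'
from h import *
s=get_state();print(s["clock"],s["tcp_pos"],s["orientation"],s["opening"],s["force"])
f=grab_frame("wrist");cv2.imwrite("pics/w6.png",f["color"]);f=grab_frame("scene");cv2.imwrite("pics/s6.png",f["color"])
E
```

```text
15.8 [0.4947 0.0197 0.1482] [ 3.1414 -0.0011  0.0329] 0.09389828822687021 [ 0.1185  0.3868 -1.2253]
```

View pics/w6.png

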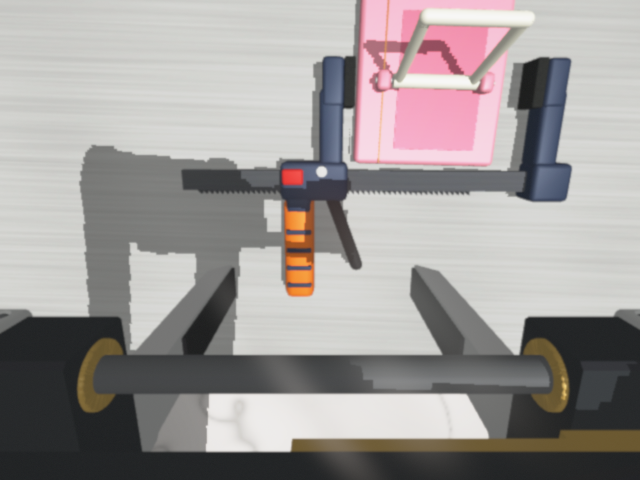

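The leg stands by itself, clear of the pads; handle at cols 285–314 (row 230), trigger tip (356,268), bar end col 183, far pad face col ~521.

```bash
python3 - <<'E'
from h import *
f=grab_frame("wrist")
c=wcam(dict(tcp_pos=np.array([.4947,.0197,.1482]),orientation=[3.1414,-.0011,.0329]),f)
for n,p,z in [("hand+y",(285,240),.034),("hand-y",(314,240),.034),("trigtip-y",(361,265),.032),("trigtop-y",(340,205),.032),("hend",(300,296),.03),("barendtop",(183,171),.033),("barendbot",(183,189),.033),("house+y",(280,180),.036),("house-y",(347,180),.036),("mirL",(357,158),.024),("mirR",(493,163),.024),("nearpad",(355,80),.032),("farpad",(521,80),.032),("farjaw+y",(524,185),.036)]: print(n,atz(ray(*c,p),z))
E
```

```text
hand+y [0.4897 0.0497 0.034 ]
hand-y [0.4905 0.0264 0.034 ]
trigtip-y [ 0.4697 -0.0128  0.032 ]
trigtop-y [0.5192 0.0067 0.032 ]
hend [0.4395 0.0371 0.03  ]
barendtop [0.542  0.1283 0.033 ]
barendbot [0.5281 0.1292 0.033 ]
house+y [0.5378 0.0536 0.036 ]
house-y [0.5395 0.0024 0.036 ]
mirL [ 0.5556 -0.0055  0.024 ]
mirR [ 0.5551 -0.1129  0.024 ]
nearpad [ 0.6112 -0.0002  0.032 ]
farpad [ 0.615  -0.1204  0.032 ]
farjaw+y [ 0.5399 -0.1335  0.036 ]
```

Request:
apply_moves:
  offset:
    - [0,-2,29]
    - [0,0,29]
    - [0,0,29]
    - [0,0,20]
    - [0,0,11]
    - [0,0,0]
    - [0,0,0]
    - [0,0,0]
  yaw: [0,0,0,0,0,0,0,0]
  fingers: [0,0,0,0,0,0.28,0.28,0.28]
  newtons: 9

```text
clock: 16.95
tcp_pos: [0.4951, 0.0217, 0.0306]
orientation: [3.141, -0.002, 0.033]
force: [-0.2, 0.8, 0.1]
opening: 0.0694
grasp_force: 0.0
```

```bash
cat > w.py <<'E'
from h import *
import sys
s=get_state();f=grab_frame("wrist");c=wcam(s,f);cv2.imwrite(f"pics/p{s['clock']:.2f}.png",f["color"])
print(s["clock"],s["tcp_pos"],s["orientation"],s["opening"],s["force"],s["grasp_force"])
a=cv2.cvtColor(f["color"],cv2.COLOR_BGR2HSV)
def cen(m):
    n,l,st,ce=cv2.connectedComponentsWithStats(m.astype(np.uint8));i=1+np.argmax(st[1:,4]);return st[i],ce[i]
H,S,V=a[...,0].astype(int),a[...,1].astype(int),a[...,2].astype(int)
for n,m,z in (("red",((H<6)|(H>177))&(S>180)&(V>100),.0395),("pink",(H>160)&(H<177)&(S>50),.024),("navy",(H>105)&(H<125)&(S>60)&(V<110),.036),("orange",(H>8)&(H<18)&(S>180),.034)):
    st,ce=cen(m);L=atz(ray(*c,(st[0]-.5,ce[1])),z);R=atz(ray(*c,(st[0]+st[2]-.5,ce[1])),z);print(n,st,atz(ray(*c,ce),z)[:2],L[1],R[1])
E
python3 w.py
```

```text
16.95 [0.4951 0.0217 0.0306] [ 3.1413 -0.002   0.0328] 0.06944278574455973 [-0.1922  0.7817  0.0944] 0.0
red [257 192  36  26 840] [0.5411 0.0445] 0.051938441096523985 0.03627779801077897
pink [  408     0   232   185 21241] [ 0.5896 -0.0678] -0.013229927292811333 -0.11667206655268872
navy [ 255    0  114  222 2281] [0.5808 0.0214] 0.05281022167132858 0.005261762869280911
orange [ 263  244   49  111 3197] [0.4934 0.0376] 0.0507310597416593 0.027032371844260824
```

Request:
apply_moves:
  offset:
    - [0,-5,0]
    - [0,-5.5,0]
    - [0,0,0]
    - [0,0,0]
    - [0,0,0]
    - [0,0,0]
    - [0,0,0]
    - [0,0,0]
  yaw: [0,0,0,0,0,0,0,0]
  fingers: [1,1,1,1,1,1,1,1]
  newtons: 9

```text
clock: 18.0
tcp_pos: [0.4941, 0.0326, 0.0299]
orientation: [-3.141, -0.0, 0.033]
force: [-2.0, 3.9, 4.6]
opening: 0.0352
grasp_force: 9.0
```

```bash
cat >> w.py <<'E'
g=grab_frame("scene")["color"];cv2.imwrite(f"pics/s{s['clock']:.2f}.png",g)
b=cv2.cvtColor(g,cv2.COLOR_BGR2HSV).astype(int);m=(b[...,0]>105)&(b[...,0]<128)&(b[...,1]>60)&(b[...,2]<120)
m[:,:220]=0;m[:,400:]=0;m[:240]=0;m[350:]=0
n,l,st,ce=cv2.connectedComponentsWithStats(m.astype(np.uint8))
for i in np.argsort(-st[1:,4])[:4]+1: print("scene navy",st[i],ce[i],atz(ray(*C["scene"],ce[i]),.03))
p=(b[...,0]>160)&(b[...,1]>60);p[:,:220]=0;p[:,400:]=0;p[:240]=0;p[350:]=0
print("scene pink",cv2.connectedComponentsWithStats(p.astype(np.uint8))[2][1:][:3])
E
python3 w.py
```

```text
18.0 [0.4941 0.0326 0.0299] [-3.1408 -0.0004  0.0328] 0.035154281305853616 [-1.9746  3.8704  4.6305] 8.997740860213526
red [283 186  36  26 554] [0.5429 0.0454] 0.05144040298595383 0.03592100750723053
pink [  435     0   205   184 21078] [ 0.5873 -0.0656] -0.014233771591863613 -0.10525391374017416
navy [ 281    0  115  234 2530] [0.582 0.021] 0.05276636552773145 0.005229627898478414
orange [ 287  239   48  116 3421] [0.4942 0.038 ] 0.04996112101539587 0.026886790261345633
scene navy [317 274  23  35 291] [324.3918 288.6186] [0.5671 0.0179 0.03  ]
scene navy [241 280  14  34 274] [248.9818 294.4489] [ 0.5742 -0.1455  0.03  ]
scene navy [334 273   5   2   7] [335.8571 273.5714] [0.5224 0.0471 0.03  ]
scene navy [332 272   1   1   1] [332. 272.] [0.5169 0.039  0.03  ]
scene pink [[326 251   1   1   1]
 [328 260   1   1   1]
 [321 268   1   1   1]]
```

Request:
apply_moves:
  offset:
    - [0,0,0]
    - [0,5,0]
    - [0,5.5,0]
    - [0,0,0]
    - [0,0,0]
    - [0,0,0]
    - [0,0,0]
    - [0,0,0]
  yaw: [0,0,0,0,0,0,0,0]
  fingers: [0.28,0.28,0.28,0.28,0.28,0.28,0.28,0.28]

```text
clock: 19.1
tcp_pos: [0.4943, 0.0218, 0.0296]
orientation: [3.142, 0.0, 0.033]
force: [0.4, 0.4, -0.2]
opening: 0.0677
grasp_force: 0.0
```

Request:
apply_moves:
  offset:
    - [0,-5,0]
    - [0,-5.5,0]
    - [0,0,0]
    - [0,0,0]
    - [0,0,0]
    - [0,0,0]
    - [0,0,0]
    - [0,0,0]
  yaw: [0,0,0,0,0,0,0,0]
  fingers: [1,1,1,1,1,1,1,1]

```text
clock: 20.1
tcp_pos: [0.4938, 0.0324, 0.0295]
orientation: [-3.141, 0.001, 0.033]
force: [-2.7, 3.1, 1.7]
opening: 0.0351
grasp_force: 9.0
```

```bash
cat > sj.py <<'E'
from h import *
import sys
def jaw(g):
    b=cv2.cvtColor(g,cv2.COLOR_BGR2HSV).astype(int);m=(b[...,0]>105)&(b[...,0]<128)&(b[...,1]>60)&(b[...,2]<120)
    m[:,:220]=0;m[:,400:]=0;m[:240]=0;m[350:]=0
    n,l,st,ce=cv2.connectedComponentsWithStats(m.astype(np.uint8));o=[]
    for i in np.argsort(-st[1:,4])[:2]+1: o.append((atz(ray(*C["scene"],ce[i]),.03)[1].round(4),list(map(int,st[i]))))
    print(sorted(o))
for n in sys.argv[1:]: jaw(cv2.imread("pics/"+n))
s=get_state();print(s["opening"],s["force"]);g=grab_frame("scene")["color"];cv2.imwrite(f"pics/s{s['clock']:.2f}.png",g);jaw(g)
E
python3 sj.py scene0.png s6.png s18.00.png
```

```text
[(np.float64(-0.1501), [239, 279, 14, 35, 271]), (np.float64(0.0192), [317, 271, 21, 37, 304])]
[(np.float64(-0.1503), [239, 279, 14, 35, 269]), (np.float64(0.0152), [317, 278, 12, 31, 202])]
[(np.float64(-0.1455), [241, 280, 14, 34, 274]), (np.float64(0.0179), [317, 274, 23, 35, 291])]
0.03509672678613896 [-2.6504  3.1319  1.7236]
[(np.float64(-0.1421), [243, 280, 13, 35, 258]), (np.float64(0.0185), [316, 273, 24, 37, 312])]
```

Request:
apply_moves:
  offset:
    - [0,0,0]
    - [0,5,0]
    - [0,5.5,0]
    - [0,0,0]
    - [0,0,0]
    - [0,0,0]
    - [0,0,0]
    - [0,0,0]
  yaw: [0,0,0,0,0,0,0,0]
  fingers: [0.28,0.28,0.28,0.28,0.28,0.28,0.28,0.28]

```text
clock: 21.15
tcp_pos: [0.4943, 0.0218, 0.0296]
orientation: [3.141, 0.0, 0.033]
force: [-0.5, -0.8, 0.5]
opening: 0.0679
grasp_force: 0.0
```

Request:
apply_moves:
  offset:
    - [0,-5,0]
    - [0,-5.5,0]
    - [0,0,0]
    - [0,0,0]
    - [0,0,0]
    - [0,0,0]
    - [0,0,0]
    - [0,0,0]
  yaw: [0,0,0,0,0,0,0,0]
  fingers: [1,1,1,1,1,1,1,1]

```text
clock: 22.15
tcp_pos: [0.4938, 0.0323, 0.0294]
orientation: [-3.141, 0.001, 0.033]
force: [-2.9, 2.4, 1.3]
opening: 0.0352
grasp_force: 8.9
```

```bash
python3 sj.py; python3 w.py | head -6
```

```text
0.03515021049357902 [-2.8605  2.4448  1.3113]
[(np.float64(-0.1394), [244, 280, 14, 35, 272]), (np.float64(0.0172), [316, 273, 23, 39, 320])]
22.2 [0.4938 0.0322 0.0294] [-3.1416  0.0004  0.0328] 0.034928782841947 [-2.4228  2.7665  1.2753] 8.896465745056048
red [286 172  36  26 490] [0.5488 0.0441] 0.049778920579095304 0.034461845247484545
pink [  438     0   202   179 21051] [ 0.5885 -0.0664] -0.015617488077997219 -0.10489421500624688
navy [ 284    0  120  225 2631] [0.5828 0.0189] 0.051121888738552126 0.0017646634921930152
orange [ 288  226   49  129 3986] [0.4961 0.0378] 0.04909781545665355 0.025678032208929644
scene navy [316 274  23  37 315] [324.1397 289.4286] [0.5695 0.0172 0.03  ]
```

Clamp creeps ~7 mm to +x from the tilted trigger face; I drag it back while gripped, then regrasp.

Request:
apply_moves:
  offset:
    - [-1,0,0]
    - [-1,0,0]
    - [-1,0,0]
    - [-1,0,0]
    - [-1,0,0]
    - [-1,0,0]
    - [0,0,0]
    - [0,0,0]
  yaw: [0,0,0,0,0,0,0,0]
  fingers: [1,1,1,1,1,1,1,1]

```text
clock: 23.3
tcp_pos: [0.4881, 0.0319, 0.0297]
orientation: [3.141, -0.0, 0.033]
force: [0.4, -1.3, -1.5]
opening: 0.0348
grasp_force: 8.9
```

```bash
python3 w.py
```

```text
23.3 [0.4881 0.0319 0.0297] [ 3.1411 -0.0002  0.0329] 0.034765272687517154 [ 0.4306 -1.3399 -1.5375] 8.944067427571554
red [285 171  35  26 494] [0.5435 0.0443] 0.049883455442974595 0.03497720852059859
pink [  439     0   201   166 20646] [ 0.5883 -0.0667] -0.01588906968266074 -0.10415240085391653
navy [ 282    0  117  242 3187] [0.5673 0.0239] 0.05160258191033891 0.0025791780233949957
orange [ 288  226   48  129 3989] [0.4905 0.0373] 0.04876360875834057 0.025793765911729723
scene navy [316 271  24  38 324] [324.4043 287.1636] [0.5628 0.0183 0.03  ]
scene navy [245 279  13  35 262] [252.3321 293.5191] [ 0.5719 -0.1384  0.03  ]
scene navy [337 285   1   1   1] [337. 285.] [0.558  0.0463 0.03  ]
scene navy [333 286   1   1   1] [333. 286.] [0.5604 0.0373 0.03  ]
scene pink [[329 251   1   1   1]
 [322 256   1   1   1]
 [330 260   1   1   1]]
```

Request:
apply_moves:
  offset:
    - [0,0,0]
    - [0,5,0]
    - [3,5.5,0]
    - [3,0,0]
    - [2,0,0]
    - [0,0,0]
    - [0,0,0]
    - [0,0,0]
  yaw: [0,0,0,0,0,0,0,0]
  fingers: [0.28,0.28,0.28,0.28,0.28,0.28,0.28,0.28]

```text
clock: 24.4
tcp_pos: [0.4963, 0.0218, 0.0295]
orientation: [3.141, 0.0, 0.033]
force: [0.0, -0.1, -0.1]
opening: 0.0679
grasp_force: 0.0
```

Request:
apply_moves:
  offset:
    - [0,-5,0]
    - [0,-5.5,0]
    - [-1,0,0]
    - [-1,0,0]
    - [0,0,0]
    - [0,0,0]
    - [0,0,0]
    - [0,0,0]
  yaw: [0,0,0,0,0,0,0,0]
  fingers: [1,1,1,1,1,1,1,1]

```text
clock: 25.4
tcp_pos: [0.4939, 0.0323, 0.0295]
orientation: [-3.141, 0.0, 0.033]
force: [-0.7, 2.2, -0.3]
opening: 0.0349
grasp_force: 8.9
```

```bash
cat >> w.py <<'E'
# mirror outline: lower edge (-x side) and +y edge by line fits
P=((H>160)&(H<177)&(S>50)).astype(np.uint8);n,l,st,ce=cv2.connectedComponentsWithStats(P);P=l==1+np.argmax(st[1:,4])
E1=np.array([atz(ray(*c,(u,np.where(P[:,u])[0].max()+.5)),.024)[:2] for u in range(460,620,4)])
E2=np.array([atz(ray(*c,(np.where(P[v])[0].min()-.5,v)),.024)[:2] for v in range(60,150,4)])
k1=np.polyfit(E1[:,1],E1[:,0],1);k2=np.polyfit(E2[:,0],E2[:,1],1)
print("mirror -x edge at y-.06:",np.polyval(k1,-.06),"yaw",-k1[0],"; +y edge at x.61",np.polyval(k2,.61),"yaw",k2[0])
E
python3 w.py; python3 sj.py
```

```text
25.4 [0.4939 0.0323 0.0295] [-3.1414  0.0004  0.0329] 0.03485258051048929 [-0.6766  2.2452 -0.295 ] 8.93932798775495
red [285 184  35  26 576] [0.5435 0.0443] 0.05031445816145772 0.03528490362632709
pink [  439     0   201   179 20824] [ 0.5888 -0.0664] -0.01590978530838475 -0.10471891709011816
navy [ 282    0  118  235 2627] [0.5817 0.0198] 0.052080249720469145 0.0034355557504913772
orange [ 288  237   48  118 3460] [0.4944 0.0378] 0.04921554099896531 0.026204392662000836
scene navy [316 274  24  36 304] [323.9704 288.3487] [0.5663 0.017  0.03  ]
scene navy [247 279  13  34 269] [254.3569 293.2788] [ 0.5715 -0.134   0.03  ]
scene navy [335 273   3   2   4] [335.75 273.75] [0.523  0.0468 0.03  ]
scene navy [333 285   1   1   1] [333. 285.] [0.5574 0.0376 0.03  ]
scene pink [[327 251   1   1   1]
 [334 275   5   2   5]
 [331 276   8   5  11]]
mirror -x edge at y-.06: 0.5546424928286876 yaw 0.010551671520028586 ; +y edge at x.61 -0.033349938012662825 yaw 0.009890878128536102
0.03478062997418146 [-1.7347  3.4092  1.131 ]
[(np.float64(-0.1342), [247, 279, 13, 34, 268]), (np.float64(0.0172), [316, 273, 24, 37, 307])]
```

Request:
apply_moves:
  offset:
    - [0,0,0]
    - [0,0,0]
    - [0,0,0]
    - [0,0,0]
    - [0,0,0]
    - [0,0,0]
    - [0,0,0]
    - [0,0,0]
  yaw: [0,0,0,0,0,0,0,0]
  fingers: [1,1,1,1,1,1,1,1]
  newtons: 4

```text
clock: 26.55
tcp_pos: [0.4939, 0.0321, 0.0295]
orientation: [3.141, 0.0, 0.033]
force: [-1.2, -0.3, -0.5]
opening: 0.0353
grasp_force: 4.0
```

Request:
apply_moves:
  offset:
    - [0,0,0]
    - [0,5,0]
    - [3,5.5,0]
    - [0,0,0]
    - [0,0,0]
    - [0,0,0]
    - [0,0,0]
    - [0,0,0]
  yaw: [0,0,0,0,0,0,0,0]
  fingers: [0.28,0.28,0.28,0.28,0.28,0.28,0.28,0.28]

```text
clock: 27.55
tcp_pos: [0.4974, 0.0218, 0.0296]
orientation: [3.141, -0.0, 0.033]
force: [0.6, -0.7, -0.3]
opening: 0.0678
grasp_force: 0.0
```

Request:
apply_moves:
  offset:
    - [0,-5,0]
    - [0,-5.5,0]
    - [-1,0,0]
    - [-1,0,0]
    - [-1,0,0]
    - [0,0,0]
    - [0,0,0]
    - [0,0,0]
  yaw: [0,0,0,0,0,0,0,0]
  fingers: [1,1,1,1,1,1,1,1]
  newtons: 8

```text
clock: 28.55
tcp_pos: [0.494, 0.0323, 0.0295]
orientation: [-3.141, 0.0, 0.033]
force: [-0.2, 3.3, -2.4]
opening: 0.037
grasp_force: 7.9
```

```bash
python3 w.py|grep -v scene; python3 sj.py
```

```text
28.55 [0.494  0.0323 0.0295] [-3.1414  0.0002  0.0328] 0.03696665782837843 [-0.1783  3.2876 -2.4107] 7.902633215999231
red [286 183  35  27 538] [0.5439 0.0441] 0.049835242690740744 0.03481417240698601
pink [  438     0   202   178 20824] [ 0.5893 -0.0663] -0.01548184959392658 -0.10468359199745082
navy [ 283    0  123  236 2567] [0.5811 0.0188] 0.051611916821887156 0.000841667907103133
orange [ 286  236   50  108 3278] [0.4965 0.0387] 0.05013657161765777 0.026242665274931985
 [ 337  276    2    2    3]
 [ 264  287   55   48 1728]]
mirror -x edge at y-.06: 0.5548770124344179 yaw 0.01928536971836593 ; +y edge at x.61 -0.03349364063369252 yaw 0.019633983010947424
0.03706349105051049 [-1.0024  2.8381 -1.719 ]
[(np.float64(-0.1323), [248, 277, 13, 35, 265]), (np.float64(0.0155), [316, 272, 23, 37, 293])]
```

Pads now press (8 N stalls 2 mm short of the stop, ≈14 N of grip). Complete this stroke with slightly more force and hold.

Request:
apply_moves:
  offset:
    - [0,0,0]
    - [0,0,0]
    - [0,0,0]
    - [0,0,0]
    - [0,0,0]
    - [0,0,0]
    - [0,0,0]
    - [0,0,0]
  yaw: [0,0,0,0,0,0,0,0]
  fingers: [1,1,1,1,1,1,1,1]
  newtons: 10

```text
clock: 29.7
tcp_pos: [0.4937, 0.0322, 0.0295]
orientation: [3.142, 0.001, 0.033]
force: [-2.7, 3.6, -0.4]
opening: 0.0354
grasp_force: 9.9
```

```bash
python3 w.py|grep -v scene; python3 sj.py
```

```text
29.7 [0.4937 0.0322 0.0295] [3.1416 0.0007 0.0328] 0.03539954280330037 [-2.6938  3.5655 -0.3733] 9.869255307130516
red [287 183  36  26 526] [0.5438 0.0435] 0.04935475433454441 0.03390797527676836
pink [  438     0   202   176 20670] [ 0.5895 -0.0664] -0.015475743301935102 -0.10461444122164912
navy [ 285    0  121  236 2581] [0.5805 0.0183] 0.05073025713326551 0.0007583209415720979
orange [ 288  236   49  119 3521] [0.4942 0.038 ] 0.04911654059291534 0.025628271041419418
 [331 256   1   1   1]
 [323 258   1   1   1]]
mirror -x edge at y-.06: 0.5549917065391157 yaw 0.025115890372495033 ; +y edge at x.61 -0.033533325719168755 yaw 0.029091322637477678
0.03515545049557883 [-3.4351  2.1285  0.1266]
[(np.float64(-0.1323), [248, 278, 13, 34, 262]), (np.float64(0.0153), [316, 273, 23, 36, 296])]
```

Request:
apply_moves:
  offset:
    - [0,0,0]
    - [0,0,0]
    - [0,0,0]
    - [0,0,0]
    - [0,0,0]
    - [0,0,0]
    - [0,0,0]
    - [0,0,0]
  yaw: [0,0,0,0,0,0,0,0]
  fingers: [1,1,1,1,1,1,1,1]
  newtons: 11.5

```text
clock: 30.85
tcp_pos: [0.494, 0.0321, 0.0295]
orientation: [3.141, 0.0, 0.033]
force: [-3.4, 2.6, 0.3]
opening: 0.0346
grasp_force: 11.4
```

```bash
python3 - <<'E'
from h import *
s=get_state();print(s["opening"],s["force"],s["grasp_force"],s["clock"])
g=grab_frame("scene")["color"]
for n,a in(("s6",cv2.imread("pics/s6.png")),("now",g)):
    b=cv2.cvtColor(a,cv2.COLOR_BGR2HSV).astype(int);m=(b[...,1]<45)&(b[...,2]>150);m[:,:255]=0;m[:,330:]=0;m[:265]=0;m[:,:]&=np.arange(480)[:,None]<345
    k=cv2.connectedComponentsWithStats(m.astype(np.uint8));o=np.argsort(-k[2][1:,4])[:3]+1;print(n,k[2][o].tolist(),k[3][o].round(1).tolist())
E
```

```text
0.034629302817145956 [-3.4415  2.5544  0.2746] 11.362900687381625 30.85
s6 [[276, 289, 29, 3, 59], [281, 302, 21, 4, 52]] [[289.8, 289.9], [290.6, 303.7]]
now [[276, 289, 29, 4, 63], [280, 303, 21, 4, 52]] [[290.1, 290.7], [290.0, 304.7]]
```

Leg still upright as after the nudge, trigger on its stop, pads pressing squarely.

```bash
python3 -c "
from station import *
print(hand_in())"
```

```text
the job is handed in; nothing more can be done
None
```

The job is handed in: the leg stands at its end stop (about 1.25 rad), and five trigger strokes pressed the pads on the frame at an estimated 14–20 N. The trigger is held fully squeezed and the clock read 30.9 s; the mirror slid about 7 mm while I raised the leg, and the verdict was not shown.

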